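# Close the packed carry case and hold it up level

### The job

The carry case on the low wooden stand has just been packed with a power adapter: push its sliding lid fully shut while the case stands there, then take the case by the grip bar and lift it straight up until it is 12 cm or so clear of the stand. Keep it upright all the way with the adapter inside, leave the keyboard, mouse, tape roll and carton alone, and finish while still holding the case steady and level in the air above the stand; do not put it down.

Things in the scene. Friction and masses are not known exactly. Their poses are not given: they have to be found in the camera images.
- stand: Low slatted wooden stand, 180 (x) x 270 (y) x 24 mm high, fixed to the blue shelf. Origin: centre of its underside; z up. The case stands on it.
- case: Loose grey open-topped carry case, 130 (x) x 220 (y) x 66 mm high, walls and floor 5 mm, 0.42 kg without lid, balanced at its middle. Origin: centre of its underside; y along its length, z up. Guide lips on both long walls reach 74 mm. Two black A-frames at y = -70 and +70 mm (10 mm bars, upright from x = -62 and +62 to 85 mm high, then sloping in) carry the grip bar.
- grip (a point): Middle of the straight black grip bar, 125 mm above the case's origin; axes as the case's. The bar runs along y, 16 mm wide (x), 22 mm high, 150 mm long, free to grip from y = -50 to +50 mm. Its underside is 43 mm above the lid's top.
- lid (a joint): How far the lid stands open, m: 0 fully shut (its stop, lid end flush with the case's end), 0.11 fully open. The lid (0.06 kg, clear plate 122 x 220 x 4 mm, grey edges, top 71 mm above the case's origin) slides along the case's y under the A-frames and sticks out at the +y end when open. Starts 40 to 80 mm open, moves with about 1 N, stays where left.
- lid_tab (a point): Middle of the outer (+y) face of the upright grey tab on the lid's outer end, 83 mm above the case's origin, at y = 110 mm plus the lid's opening in the case's frame; axes as the case's. Pushing this face towards the case's -y shuts the lid. The tab is 60 mm wide (x), 8 mm thick (y) and stands from 71 to 95 mm above the case's origin.
- adapter: Loose black power adapter lying on the case's floor under the clear lid, 56 (x) x 90 (y) x 34 mm high, about 0.35 kg (20 % more or less). Origin: centre of its underside. It may lie up to 50 mm from the case's middle along the case's y, which shifts the balance point of the loaded case.
- keyboard: Loose black keyboard, 130 (x) x 420 (y) x 21 mm. Bystander. Origin: centre of its underside.
- tape: Loose cardboard-coloured tape roll lying flat, 100 mm across, 25 mm high. Bystander. Origin: centre of its underside.
- mouse: Loose white computer mouse, 60 (x) x 100 (y) x 33 mm. Bystander. Origin: centre of its underside.
- carton: Loose closed flat cardboard carton, 150 (x) x 210 (y) x 60 mm. Bystander. Origin: centre of its underside.

How it is judged:
By the outcome, as a careful person would: the job done as asked, in the order asked, and still so for the second after the job is handed in, while the arm keeps its last pose, push and grip.
It also fails if it takes over 45 s, if anything falls off the work surface, if the arm or the gripper's body presses on something with over 40 N, if the wrist force passes 120 N, or if a joint passes its speed limit or range.

### The arm

A 7-joint arm with a two-finger parallel gripper is mounted at the origin on the work surface. World frame = base frame: x ahead of the robot, y to its left, z up, the work surface at z = 0. Lengths are in m, angles in rad, forces in N, time in s.
With the tool pointing down it reaches from about 0.425 to 1.025 m from the base axis. Payload 3.6 kg.
Tool frame: the origin (TCP) lies midway between the tips of the shut fingers; the grasp point (between the pads) lies 19 mm behind it; z points along the fingers, y is the direction in which the jaws open and shut (so a half turn about z gives the same grasp; the last joint's range is limited). The gripper opens to 85 mm and grips with 20 to 120 N. Pads are 22 mm wide; open, the fingers measure 114 mm over their backs; the gripper's body (76 mm by 85 mm) begins 54 mm behind the grasp point. The pads swing forward as they close: fully open they stand 13 mm farther back than shut.
Start: joints at [1.175, 0.591, 0.048, 1.609, -0.033, 0.943, -0.034], TCP at [0.216, -0.692, 0.231] pointing down, gripper open.
Joint ranges: [-2.69, 2.69], [-0.47, 2.24], [-1.27, 1.36], [0.19, 2.51], [-1.53, 4.68], [0.08, 2.07], [-3.09, 3.09]. Speed limits (rad/s): [2.57, 2.57, 3.14, 3.14, 3.14, 3.14, 3.14].

### API

Orientations are given as a unit quaternion [w, x, y, z].
In Python, from rig import monitor, read_camera, camera_info, manip gives the robot as it stands.
- The arm moves only by the tool carry_out, never from a script. Its argument "targets" is a list that holds one entry, the list of rows, each a list of 5 numbers: the shift along the tool's x, y, z in mm, then the turn about the tool's z in degrees, then the finger opening in mm, from 0 to 85.4. In form: [[[x, y, z, turn, claw], ...]]. A call has 1 to 12 rows; each row shifts and turns the commanded pose from where the row before left it, along the tool's axes as they then stand; what a row does not reach is not made up. A row lasts 1/10 s, in which the tool goes at most 50 mm and 8.59 degrees, less where a joint would pass 70% of its speed; a pose out of reach is approached as far as the arm can. A call with a gripper value outside its range is refused whole. The fingers move at their own pace and stop on an object; "squeeze" is the grip in N (left out, the last holds). Time passes only in rows, so rows that do not move let the fingers close. It gives the time, the measured TCP pose, the force and the opening at its end, in the units of the state.
- monitor.get_state(): the state, without advancing time (a new reading comes with each control period).
- read_camera(name): name is "side" or "top" or "wrist"; returns (picture, depth): 400x640x3 uint8, blue, green, red; 400x640 float32, m along the optical axis (not along the pixel's ray), 0 where there is no reading.
- camera_info(name): a dict with "fovy" (degrees; the focal length in pixels is half the picture's height over the tangent of half this angle, whatever the lens; pixels are square), "cx", "cy" (the principal point, pixels), "dist" ([k1, k2, p1, p2, k3] as OpenCV has them; the pictures are not rectified), "extrinsics" (4x4, takes a point from camera to world coordinates); the wrist camera has in their place "T_tool_cam" (4x4, takes a point from camera to tool coordinates, whose origin is the TCP and whose axes are the flange's). Camera axes: x right, y up, looking along -z (the intrinsics and any distortion apply to the point x, -y, -z); pixel columns grow to the right and rows downward; lengths in m; the calibration is good to about 2 mm. A picture is of the moment at which its call begins: read the wrist's pose just before it. camera_info takes no time and is no camera call.
- manip.hand_in(): hands the job in, once; it reports no verdict.
The state is a dict: "time": time; "joint_pos": joint angles; "joint_vel": joint speeds; "joint_efforts": joint torques, N m; "position": TCP position; "ee_rot": TCP orientation; "ft_force": force on the tool from outside, world axes, zero at the start; "moment": the same for the moment, N m; "grip_width": finger opening in m.
Only numpy, scipy, OpenCV 4.12 (cv2) and the standard library are available. Lean on these libraries where they do the work, as an engineer would, in place of code of your own. Each camera call takes 0.05 s, during which the arm holds its last target.

## Working session

There is one attempt and no reset: what is moved stays moved. The work goes in short steps, Python scripts to look and compute and a tool call to move; the robot and the scene stay as the last step left them, time stands still between calls to the robot, and variables do not carry over. Pictures are saved under pics/ and viewed, and the job is handed in when it is done.

Besides the shell and the picture viewer there is one more tool, called after "Emit:" by a JSON object that holds its "op" and its "data", one argument or row to a line. carry_out: Moves the arm, as the interface text tells. Its arguments: {"type":"object","properties":{"targets":{"type":"array","items":{"type":"array","items":{"type":"array","items":{"type":"number"}}}},"squeeze":{"type":"number"}},"required":["targets"]}

```bash
ls; mkdir -p pics; python3 - <<'E'
from rig import monitor, read_camera, camera_info, manip
import cv2,numpy as np
s=monitor.get_state();print(s)
for n in ("side","top","wrist"):
    i=camera_info(n);print(n,i)
    p,d=read_camera(n);cv2.imwrite(f"pics/{n}0.png",p);np.save(f"pics/{n}0.npy",d)
E
```

```text
pics
{'time': 0.0, 'joint_pos': array([ 1.17551303,  0.59214955,  0.04830466,  1.60984846, -0.03328735,
        0.94266405, -0.03372426]), 'joint_vel': array([ 0.00031091,  0.00084285,  0.0008946 , -0.00040884,  0.0009744 ,
       -0.00013396, -0.00025989]), 'joint_efforts': array([-8.40301946e-04, -5.48692989e+01,  1.54636927e+00, -1.98123944e+01,
        9.43105901e-03,  8.88587732e-03,  8.04505902e-06]), 'position': array([ 0.21523975, -0.69144211,  0.23010933]), 'ee_rot': array([-1.10659067e-03,  9.88632368e-01,  1.50348788e-01, -2.40373029e-04]), 'ft_force': array([-0.24772501,  0.55154277,  0.363688  ]), 'moment': array([-0.02102643,  0.00181655,  0.02661368]), 'grip_width': 0.08508147132971214}
side {'fovy': 57.4941496931395, 'cx': 322.99983380386294, 'cy': 202.50125495237066, 'dist': array([-0.08022049,  0.        ,  0.        ,  0.        ,  0.        ]), 'extrinsics': array([[ 9.41855357e-01,  2.00064729e-01, -2.69967760e-01,
         3.20908675e-01],
       [-3.36017575e-01,  5.62743491e-01, -7.55256217e-01,
        -7.73944420e-01],
       [ 8.22469219e-04,  8.02056026e-0
[... 375 characters left out ...]
     [-0.9999776 ,  0.00189876, -0.00641809,  0.01307423],
       [-0.0061397 ,  0.12156068,  0.99256501,  1.37965676],
       [ 0.        ,  0.        ,  0.        ,  1.        ]])}
wrist {'fovy': 67.66253217810193, 'cx': 317.27939331172274, 'cy': 201.8566681372233, 'dist': array([0.01358062, 0.        , 0.        , 0.        , 0.        ]), 'T_tool_cam': array([[ 6.45308216e-05,  9.51351535e-01,  3.08107534e-01,
         7.94865501e-02],
       [ 9.99999881e-01, -2.10217420e-04,  4.39651215e-04,
         1.52840226e-04],
       [ 4.83032429e-04,  3.08107469e-01, -9.51351436e-01,
        -1.43173403e-01],
       [ 0.00000000e+00,  0.00000000e+00,  0.00000000e+00,
         1.00000000e+00]])}
```

View pics/side0.png

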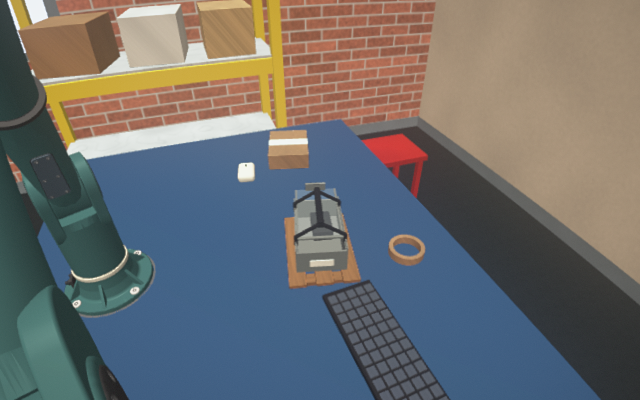

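View pics/top0.png

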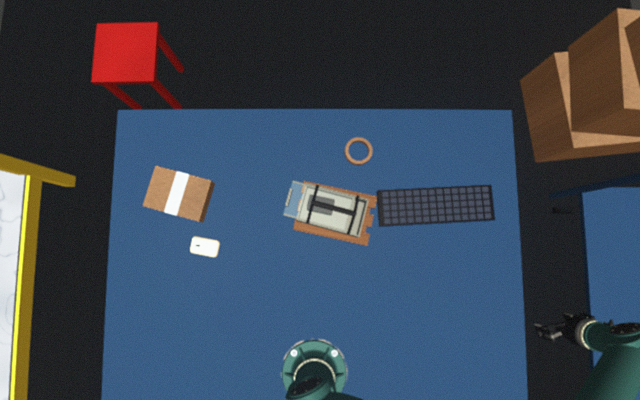

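View pics/wrist0.png

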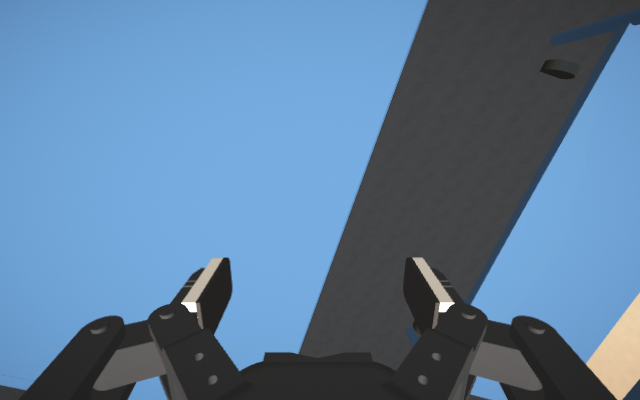

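The side view shows the case at about (320,230) with the lid tab at its far end, near (316,186). The top view shows the case at about (333,208), turned slightly, with the lid sticking out to the left (+y) to about (288,199). I'll enlarge both views.

```bash
python3 - <<'E'
import cv2,numpy as np
t=cv2.imread("pics/top0.png")[165:260,270:390];cv2.imwrite("pics/topc.png",cv2.resize(t,None,fx=6,fy=6,interpolation=cv2.INTER_CUBIC))
t=cv2.imread("pics/side0.png")[175:290,270:370];cv2.imwrite("pics/sidec.png",cv2.resize(t,None,fx=5,fy=5,interpolation=cv2.INTER_CUBIC))
E
```

```text
(no output)
```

View pics/topc.png

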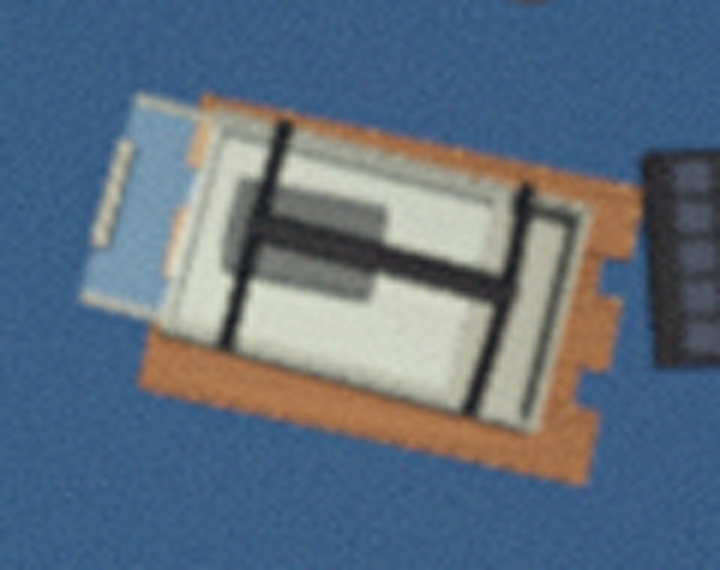

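View pics/sidec.png

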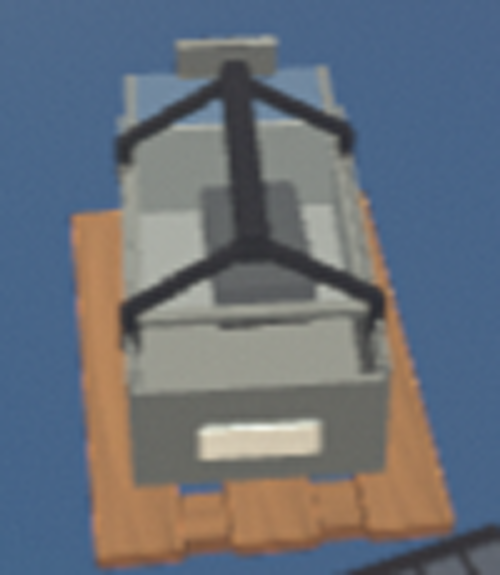

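```bash
cat > h.py <<'E'
import numpy as np,cv2
from scipy.spatial.transform import Rotation as R
from rig import monitor, read_camera, camera_info, manip
def K(i):
    f=200/np.tan(np.radians(i["fovy"])/2);return np.array([[f,0,i["cx"]],[0,f,i["cy"]],[0,0,1]])
def toolT(s):
    w,x,y,z=s["ee_rot"];T=np.eye(4);T[:3,:3]=R.from_quat([x,y,z,w]).as_matrix();T[:3,3]=s["position"];return T
def ext(name,s=None):
    i=camera_info(name)
    return i["extrinsics"] if name!="wrist" else toolT(s)@i["T_tool_cam"]
def ray(name,px,E):
    i=camera_info(name);u=cv2.undistortPoints(np.array([[px]],float),K(i),np.array(i["dist"])).ravel()
    d=E[:3,:3]@np.array([u[0],-u[1],-1]);return E[:3,3],d
def atz(name,px,E,z):
    o,d=ray(name,px,E);return o+d*(z-o[2])/d[2]
def depthpt(name,px,E,D):
    o,d=ray(name,px,E);return o+d*D
def tri(r1,r2):
    A=[];b=[]
    rs=[(o,d/np.linalg.norm(d)) for o,d in (r1,r2)]
    M=sum(np.eye(3)-np.outer(d,d) for o,d in rs);v=sum((np.eye(3)-np.outer(d,d))@o for o,d in rs)
    p=np.linalg.solve(M,v);gap=[np.linalg.norm(np.cross(p-o,d)) for o,d in rs];return p,sum(gap)
def project(name,p,E):
    i=camera_info(name);q=np.linalg.inv(E)@np.append(p,1);q=q[:3]*[1,-1,-1]
    return cv2.projectPoints(q.reshape(1,1,3),np.zeros(3),np.zeros(3),K(i),np.array(i["dist"]))[0].ravel()
E
python3 - <<'E'
from h import *
T=ext("top");S=ext("side")
t=lambda x,y:(270+x/6-.42,165+y/6-.42); s=lambda x,y:(270+x/5-.4,175+y/5-.4)
for n,a,b in [("bar+",t(258,228),s(236,68)),("bar-",t(512,290),s(252,243)),("tabR",t(130,142),s(277,37)),("tabL",t(98,245),s(177,40))]:
    print(n,tri(ray("top",a,T),ray("side",b,S)))
for n,a in [("bar+",t(258,228)),("bar-",t(512,290))]: print(n,atz("top",a,T,.16))
for n,a in [("tR",t(130,142)),("tL",t(98,245))]: print(n,atz("top",a,T,.119))
print("case corners", [atz("top",t(*a),T,.098).round(3) for a in [(205,112),(155,330),(540,432),(592,208)]])
print("stand",[atz("top",t(*a),T,.024).round(3) for a in [(205,95),(138,388),(588,482),(640,185)]])
E
```

```text
bar+ (array([0.57876913, 0.00332688, 0.15775905]), np.float64(0.0038409543591160873))
bar- (array([ 0.54348168, -0.13250408,  0.15129139]), np.float64(0.001825839402413302))
tabR (array([0.62949402, 0.07430541, 0.12272772]), np.float64(0.0016241450148934296))
tabL (array([0.57242805, 0.09147153, 0.12251302]), np.float64(0.0023236941454337157))
bar+ [0.57663915 0.00380996 0.16      ]
bar- [ 0.54361864 -0.13169696  0.16      ]
tR [0.62926533 0.07469023 0.119     ]
tL [0.57166118 0.091943   0.119     ]
case corners [array([0.65 , 0.033, 0.098]), array([0.526, 0.061, 0.098]), array([ 0.47 , -0.154,  0.098]), array([ 0.595, -0.185,  0.098])]
stand [array([0.672, 0.035, 0.024]), array([0.497, 0.073, 0.024]), array([ 0.442, -0.191,  0.024]), array([ 0.618, -0.225,  0.024])]
```

The bar centre is near (0.560,-0.063) and the case's y axis points along about (0.24,0.97). The lid is about 4 cm open. I'll raise the tool and turn it so its x axis lies along the case's y.

Emit:
{"op": "carry_out", "data": {
  "targets": [
    [[0, 0, -18, -8.4, 85], [0, 0, -18, -8.4, 85], [0, 0, -18, -8.4, 85], [0, 0, -18, -8.4, 85], [0, 0, -18, -8.4, 85], [0, 0, -18, -8.4, 85], [0, 0, -12, -8.3, 85], [40, 10, 0, 0, 85], [47, 12, 0, 0, 85], [47, 12, 0, 0, 85], [47, 12, 0, 0, 85], [47, 12, 0, 0, 85]]
  ]
}}

```text
time: 1.35
position: [0.3274, -0.4831, 0.3511]
ee_rot: [-0.0, 0.788, 0.615, -0.0]
ft_force: [1.5, -0.6, -0.1]
grip_width: 0.0847
```

Emit:
{"op": "carry_out", "data": {
  "targets": [
    [[47, 12, 0, 0, 85], [47, 12, 0, 0, 85], [47, 12, 0, 0, 85], [47, 12, 0, 0, 85], [47, 12, 0, 0, 85], [47, 12, 0, 0, 85], [47, 12, 0, 0, 85], [47, 12, 0, 0, 85], [47, 12, 0, 0, 85], [47, 12, 0, 0, 85], [30, 8, 0, 0, 85], [0, 0, 0, 0, 85]]
  ]
}}

```text
time: 2.55
position: [0.5738, -0.0244, 0.3514]
ee_rot: [-0.001, 0.785, 0.619, 0.002]
ft_force: [0.0, 0.2, 0.0]
grip_width: 0.085
```

```bash
cat > snap.py <<'E'
import sys,pickle
from h import *
n=sys.argv[1]
s=monitor.get_state();p,d=read_camera("wrist")
E=ext("wrist",s);pickle.dump((s,p,d,E),open(f"pics/{n}.pkl","wb"))
cv2.imwrite(f"pics/{n}.png",cv2.resize(p,(800,500),interpolation=cv2.INTER_CUBIC))
T=toolT(s)
print(s["time"],s["position"],"toolx ang",np.degrees(np.arctan2(T[1,0],T[0,0])),"z",T[:3,2].round(4),s["ft_force"].round(2),s["joint_pos"].round(2),s["grip_width"])
E
python3 snap.py w1
```

```text
2.55 [ 0.57376037 -0.02436281  0.35144304] toolx ang 76.5202960981117 z [ 0.0015  0.0039 -1.    ] [0.01 0.17 0.04] [ 0.37  0.32 -0.52  1.8   0.17  1.07 -0.45] 0.08504393087236194
```

View pics/w1.png

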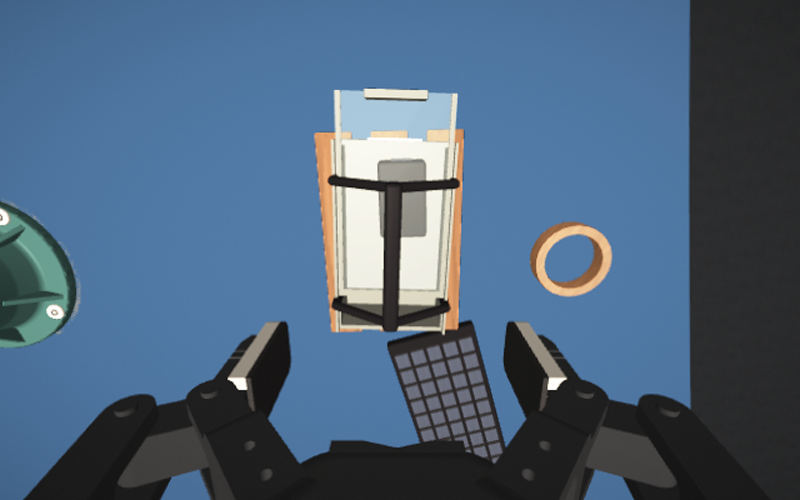

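The wrist view shows the tab at about (396,94), the bar from (393,185) to (391,330) and the adapter at about (403,198), all in the enlarged picture. The case is nearly aligned with the tool. I'll read an enlarged crop.

```bash
python3 - <<'E'
import pickle,cv2
s,p,d,E=pickle.load(open("pics/w1.pkl","rb"))
c=p[65:270,245:380];cv2.imwrite("pics/w1c.png",cv2.resize(c[:105],None,fx=5.5,fy=5.5,interpolation=cv2.INTER_CUBIC))
cv2.imwrite("pics/w1d.png",cv2.resize(c[100:],None,fx=5.5,fy=5.5,interpolation=cv2.INTER_CUBIC))
E
```

```text
(no output)
```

View pics/w1c.png

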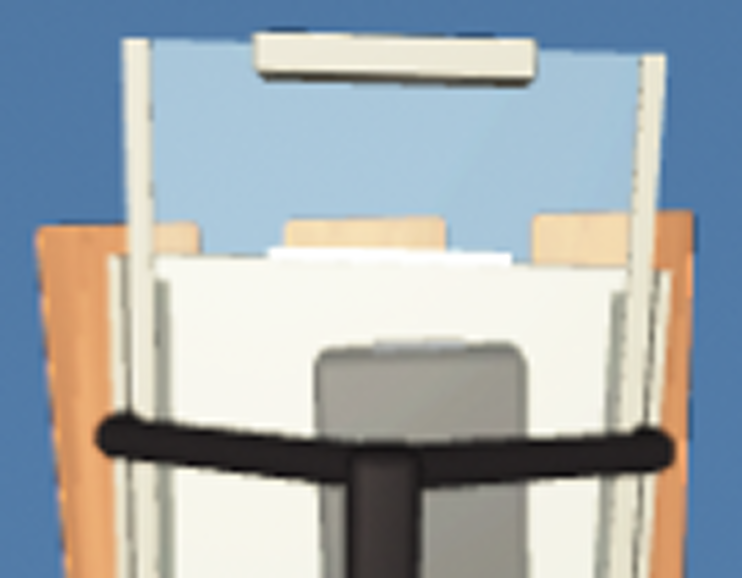

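View pics/w1d.png

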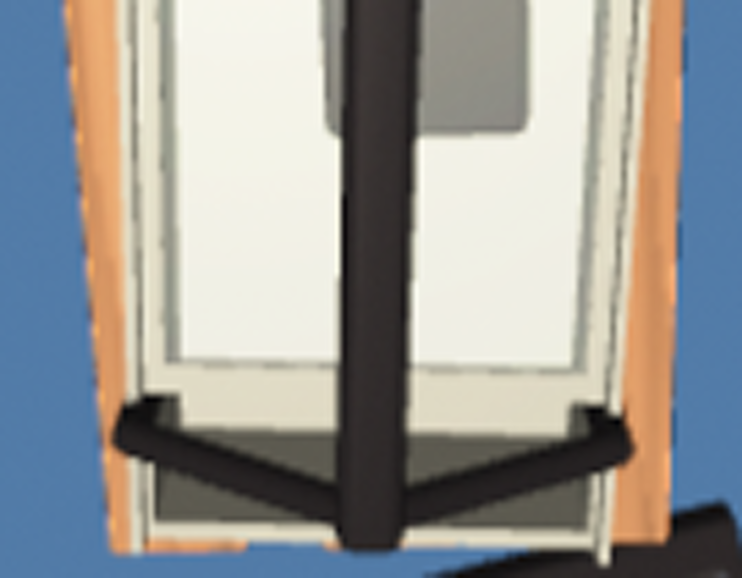

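```bash
python3 - <<'E'
from h import *
import pickle
s,p,d,E=pickle.load(open("pics/w1.pkl","rb"))
a=lambda x,y:(245+x/5.5-.41,65+y/5.5-.41); b=lambda x,y:(245+x/5.5-.41,165+y/5.5-.41)
Ti=np.linalg.inv(toolT(s))
def sh(n,px,z):
    P=atz("wrist",px,E,z);D=d[int(round(px[1])),int(round(px[0]))];Q=depthpt("wrist",px,E,D)
    print(n,np.round(px,1),"plane",P.round(4),"depth",Q.round(4))
    return P
L=sh("tabL",a(258,37),.119);Rr=sh("tabR",a(535,42),.119)
f=sh("bar+",a(385,462),.160);n=sh("bar-",a(372,535),.160) if 0 else sh("bar-",b(373,530),.160)
m=sh("barmid",b(378,150),.160)
sh("lidL",a(137,100),.095);sh("lidR",a(652,100),.095);sh("tabtop",a(395,50),.119)
A=[sh("ad",a(320,350),.063),sh("ad",a(522,348),.063),sh("ad",b(525,128),.063),sh("ad",b(333,130),.063)]
lips=[sh("lip",q,.098) for q in [a(112,262),a(670,275),b(138,545),b(605,555)]]
ax=(f-n);ang=np.degrees(np.arctan2(ax[1],ax[0]));print("bar ang",ang,np.linalg.norm(ax))
t=Rr-L;print("tab ang",np.degrees(np.arctan2(t[1],t[0]))+90,np.linalg.norm(t))
l=lips[0]-lips[2];r=lips[1]-lips[3]
for v in(l,r):print("lip",np.degrees(np.arctan2(v[1],v[0])),np.linalg.norm(v))
c=np.mean(lips,0);print("case c",c,"tab c",(L+Rr)/2,"adapter",np.mean(A,0),"barc",(f+n)/2)
yh=np.array([np.cos(np.radians(ang)),np.sin(np.radians(ang))])
print("along y rel bar centre: tab",((L+Rr)/2-(f+n)/2)[:2]@yh,"adapter",(np.mean(A,0)-(f+n)/2)[:2]@yh,"lipc",(c-(f+n)/2)[:2]@yh)
E
```

```text
tabL [291.5  71.3] plane [0.5726 0.0966 0.119 ] depth [0.5726 0.0965 0.1198]
tabR [341.9  72.2] plane [0.6291 0.082  0.119 ] depth [0.6291 0.082  0.1189]
bar+ [314.6 148.6] plane [0.5793 0.0093 0.16  ] depth [0.5793 0.0094 0.1608]
bar- [312.4 261. ] plane [ 0.5436 -0.1263  0.16  ] depth [ 0.5434 -0.1268  0.1591]
barmid [313.3 191.9] plane [ 0.566 -0.039  0.16 ] depth [ 0.566  -0.0391  0.1596]
lidL [269.5  82.8] plane [0.5413 0.0931 0.095 ] depth [0.5415 0.093  0.0965]
lidR [363.1  82.8] plane [0.6547 0.066  0.095 ] depth [0.6548 0.066  0.0944]
tabtop [316.4  73.7] plane [0.6    0.0874 0.119 ] depth [0.6    0.0874 0.1195]
ad [302.8 128.2] plane [0.566  0.0285 0.063 ] depth [0.5679 0.0302 0.0949]
ad [339.5 127.9] plane [0.6163 0.0169 0.063 ] depth [0.6145 0.0196 0.0956]
ad [340.  187.9] plane [ 0.5987 -0.0686  0.063 ] depth [ 0.5983 -0.0592  0.0966]
ad [305.1 188.2] plane [ 0.5478 -0.0569  0.063 ] depth [ 0.5512 -0.0487  0.0957]
lip [265.  112.2] plane [0.5262 0.0607 0.098 ] depth [0.5262 0.0607 0.0981]
lip [366.4 114.6] plane [0.6512 0.0278 0.098 ] depth [0.6512 0.0279 0.0984]
lip [269.7 263.7] plane [ 0.4714 -0.1488  0.098 ] depth [ 0.4715 -0.1485  0.0986]
lip [354.6 265.5] plane [ 0.5941 -0.1814  0.098 ] depth [ 0.5941 -0.1806  0.0993]
bar ang 75.24742571775585 0.14026717423729312
tab ang 75.57689083833166 0.05834299910432641
lip 75.33209282211861 0.2166228244190474
lip 74.7224545383575 0.21687632073262286
case c [ 0.56073067 -0.06041176  0.098     ] tab c [0.60082878 0.08928635 0.119     ] adapter [ 0.58220903 -0.02001185  0.063     ] barc [ 0.56142405 -0.05850247  0.16      ]
along y rel bar centre: tab 0.15295111653991397 adapter 0.042514550783901185 lipc -0.002022918719155003
```

Depth and triangulated heights agree: bar top at 0.160, tab top at 0.119. The case centre is at (0.561,-0.060) with its y axis at 75.2°, the lid is about 45 mm open, and the adapter is at about y +43 mm. I'll shut the fingers and move outside the tab.

Emit:
{"op": "carry_out", "data": {
  "targets": [
    [[0, 0, 0, 1.3, 0], [40, 0, 0, 0, 0], [40, -1, 0, 0, 0], [40, -1, 0, 0, 0], [37, -1, 0, 0, 0], [0, 0, 45, 0, 0], [0, 0, 45, 0, 0], [0, 0, 45, 0, 0], [0, 0, 45, 0, 0], [0, 0, 30, 0, 0], [0, 0, 0, 0, 0], [0, 0, 0, 0, 0]]
  ]
}}

```text
time: 3.8
position: [0.6109, 0.1197, 0.1415]
ee_rot: [0.0, 0.796, 0.606, -0.0]
ft_force: [-0.0, 0.0, -0.1]
grip_width: 0.0002
```

```bash
python3 snap.py w2; python3 - <<'E'
from h import *
p,d=read_camera("side");cv2.imwrite("pics/side2.png",cv2.resize(p[120:300,240:400],None,fx=3.3,fy=3.3,interpolation=cv2.INTER_CUBIC))
E
```

```text
3.8 [0.61094524 0.11967901 0.14151226] toolx ang 74.54321138156041 z [-5.e-04 -9.e-04 -1.e+00] [-0.02  0.02 -0.14] [ 0.05  0.61 -0.45  1.9   0.39  0.72 -0.9 ] 0.00021251814533187414
```

View pics/w2.png

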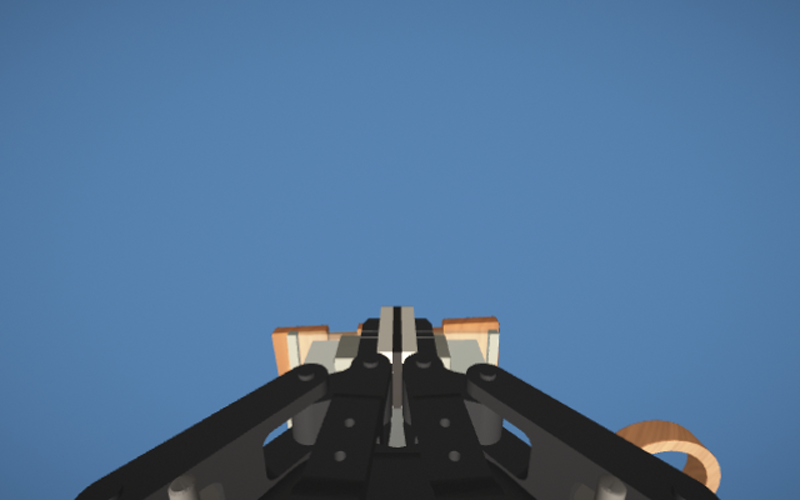

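View pics/side2.png

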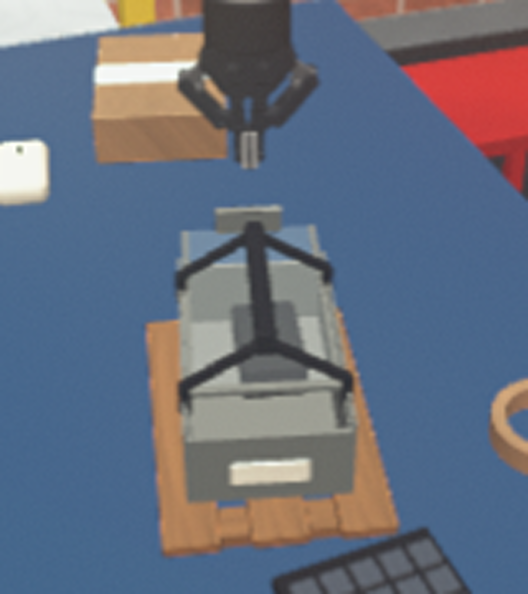

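The side view shows the closed fingers just outside the tab and centred on it. I'll lower them, then start pushing gently.

Emit:
{"op": "carry_out", "data": {
  "targets": [
    [[0, 0, 20, -0.6, 0], [0, 0, 18, 0, 0], [0, 0, 0, 0, 0], [-8, 0, 0, 0, 0], [-6, 0, 0, 0, 0], [-4, 0, 0, 0, 0], [-4, 0, 0, 0, 0], [-4, 0, 0, 0, 0], [-4, 0, 0, 0, 0], [0, 0, 0, 0, 0]]
  ]
}}

```text
time: 4.9
position: [0.603, 0.0915, 0.1033]
ee_rot: [0.0, 0.792, 0.611, -0.0]
ft_force: [0.2, 0.9, 0.1]
grip_width: -0.0001
```

```bash
cat > look.py <<'E'
import sys
from h import *
n=sys.argv[1]
s=monitor.get_state();q=s["position"]-[0.561,-0.060,0];yh=np.array([.2554,.9668]);xh=np.array([.9668,-.2554])
print(s["time"],"case-frame TCP x,y",q[:2]@xh,q[:2]@yh,"z",q[2],"F along y",s["ft_force"][:2]@yh,s["ft_force"],s["grip_width"])
p,d=read_camera("side");cv2.imwrite(f"pics/{n}.png",cv2.resize(p[120:300,240:400],None,fx=3.3,fy=3.3,interpolation=cv2.INTER_CUBIC))
E
python3 look.py side3
```

```text
4.9 case-frame TCP x,y 0.0019182682553449842 0.1572092152074908 z 0.1032920721412124 F along y 0.905460645982414 [0.1585284  0.89467573 0.13829711] -8.154235001628343e-05
```

View pics/side3.png

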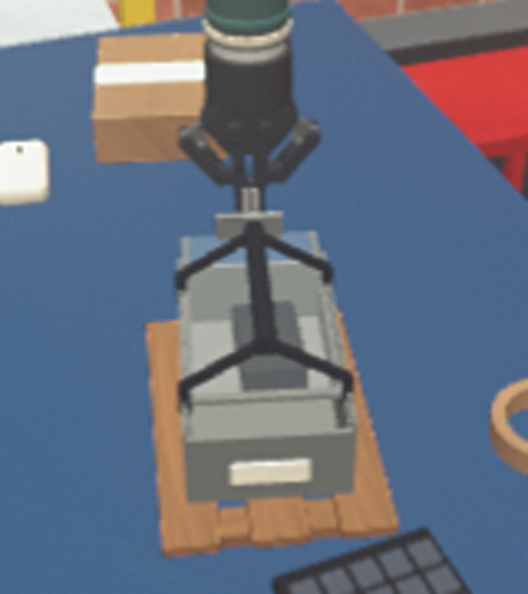

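The fingers are in contact at 0.9 N, which is the lid's sliding force. I'll keep pushing.

Emit:
{"op": "carry_out", "data": {
  "targets": [
    [[-4, 0, 0, 0, 0], [-4, 0, 0, 0, 0], [-4, 0, 0, 0, 0], [-4, 0, 0, 0, 0], [-4, 0, 0, 0, 0], [-4, 0, 0, 0, 0], [-4, 0, 0, 0, 0], [-2, 0, 0, 0, 0], [0, 0, 0, 0, 0]]
  ]
}}

```text
time: 5.85
position: [0.5954, 0.0624, 0.1032]
ee_rot: [0.0, 0.792, 0.611, -0.0]
ft_force: [-0.2, 0.7, -0.0]
grip_width: -0.0004
```

```bash
python3 look.py side4
```

```text
5.85 case-frame TCP x,y 0.001988400259359036 0.12715463214766834 z 0.10322054431785242 F along y 0.6130505306777413 [-0.16636987  0.67805275 -0.01578723] -0.0004171649198002169
```

View pics/side4.png

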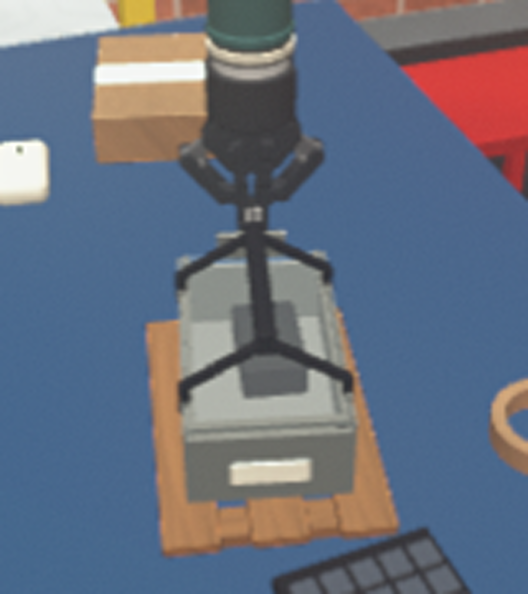

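The lid is almost shut, with about 6 mm to go. I'll use small steps and watch the force.

Emit:
{"op": "carry_out", "data": {
  "targets": [
    [[-1, 0, 0, 0, 0], [-1, 0, 0, 0, 0], [-1, 0, 0, 0, 0], [-1, 0, 0, 0, 0], [0, 0, 0, 0, 0]]
  ]
}}

```text
time: 6.4
position: [0.5946, 0.0593, 0.1034]
ee_rot: [0.0, 0.792, 0.611, 0.0]
ft_force: [-0.2, 1.4, -0.5]
grip_width: -0.0
```

Emit:
{"op": "carry_out", "data": {
  "targets": [
    [[-1, 0, 0, 0, 0], [0, 0, 0, 0, 0]]
  ]
}}

```text
time: 6.6
position: [0.5943, 0.0583, 0.1033]
ee_rot: [0.0, 0.792, 0.611, 0.0]
ft_force: [0.2, 1.4, 0.6]
grip_width: -0.0001
```

Emit:
{"op": "carry_out", "data": {
  "targets": [
    [[-1, 0, 0, 0, 0], [0, 0, 0, 0, 0]]
  ]
}}

```text
time: 6.8
position: [0.594, 0.0573, 0.1033]
ee_rot: [0.0, 0.792, 0.611, -0.0]
ft_force: [0.1, 0.6, -0.9]
grip_width: 0.0004
```

Emit:
{"op": "carry_out", "data": {
  "targets": [
    [[-1, 0, 0, 0, 0], [0, 0, 0, 0, 0]]
  ]
}}

```text
time: 7.0
position: [0.5937, 0.0563, 0.1033]
ee_rot: [0.0, 0.792, 0.611, -0.0]
ft_force: [1.6, 1.3, -0.7]
grip_width: 0.0005
```

Emit:
{"op": "carry_out", "data": {
  "targets": [
    [[-1, 0, 0, 0, 0], [0, 0, 0, 0, 0]]
  ]
}}

```text
time: 7.2
position: [0.5934, 0.0554, 0.1033]
ee_rot: [0.0, 0.792, 0.611, -0.0]
ft_force: [1.0, -0.4, 0.8]
grip_width: -0.0003
```

```bash
python3 look.py side5
```

```text
7.2 case-frame TCP x,y 0.001854849584919054 0.1198322157535327 z 0.1033103363329253 F along y -0.15041033463507447 [ 1.00143957 -0.42012619  0.81010563] -0.0003307714888777133
```

Emit:
{"op": "carry_out", "data": {
  "targets": [
    [[-1, 0, 0, 0, 0], [0, 0, 0, 0, 0]]
  ]
}}

```text
time: 7.45
position: [0.5933, 0.0553, 0.1033]
ee_rot: [-0.0, 0.792, 0.611, 0.001]
ft_force: [0.6, 1.8, -0.3]
grip_width: 0.0
```

Emit:
{"op": "carry_out", "data": {
  "targets": [
    [[-1, 0, 0, 0, 0], [0, 0, 0, 0, 0]]
  ]
}}

```text
time: 7.65
position: [0.5931, 0.0545, 0.1033]
ee_rot: [-0.0, 0.792, 0.611, 0.001]
ft_force: [1.7, 3.4, -1.1]
grip_width: 0.0002
```

```bash
python3 look.py side6; python3 - <<'E'
from h import *
for n,(y0,y1,x0,x1) in (("side",(175,290,270,370)),):
    p,d=read_camera(n);cv2.imwrite("pics/s6c.png",cv2.resize(p[y0:y1,x0:x1],None,fx=5,fy=5,interpolation=cv2.INTER_CUBIC))
E
```

```text
7.65 case-frame TCP x,y 0.0017661544350840005 0.11890994218220494 z 0.10333580775553618 F along y 3.7470404890585995 [ 1.69043785  3.42915046 -1.12975028] 0.00017339886311343254
```

View pics/s6c.png

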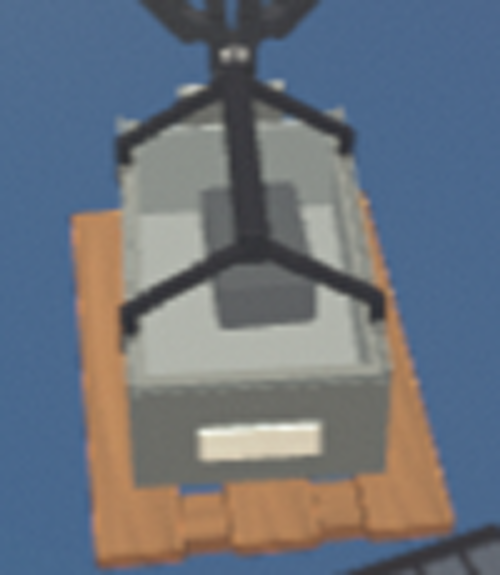

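The force rose to 3.7 N and the TCP stopped following, so the lid is at its stop. The case's front edge in the side crop hasn't moved. I'll add one small firm push, then back off and look from above.

Emit:
{"op": "carry_out", "data": {
  "targets": [
    [[-1, 0, 0, 0, 0], [0, 0, 0, 0, 0]]
  ]
}}

```text
time: 7.95
position: [0.5927, 0.0528, 0.1033]
ee_rot: [-0.0, 0.792, 0.611, 0.0]
ft_force: [1.1, 3.8, -0.8]
grip_width: 0.0004
```

Emit:
{"op": "carry_out", "data": {
  "targets": [
    [[8, 0, 0, 0, 0], [15, 0, -10, 0, 0], [15, 0, -40, 0, 85], [0, 0, -48, 0, 85], [0, 0, -48, 0, 85], [0, 0, -48, 0, 85], [-45, 0, -40, 0, 85], [-45, 0, 0, 0, 85], [-40, 0, 0, 0, 85], [0, 0, 0, 0, 85], [0, 0, 0, 0, 85]]
  ]
}}

```text
time: 9.05
position: [0.5709, -0.0297, 0.3311]
ee_rot: [0.0, 0.793, 0.61, -0.0]
ft_force: [0.3, 1.3, 0.3]
grip_width: 0.0852
```

```bash
python3 snap.py w3;python3 - <<'E'
import pickle,cv2
s,p,d,E=pickle.load(open("pics/w3.pkl","rb"))
c=p[85:275,245:385];cv2.imwrite("pics/w3c.png",cv2.resize(c[:105],None,fx=5.5,fy=5.5,interpolation=cv2.INTER_CUBIC))
cv2.imwrite("pics/w3d.png",cv2.resize(c[90:],None,fx=5.5,fy=5.5,interpolation=cv2.INTER_CUBIC))
E
```

```text
9.05 [ 0.57093571 -0.02972418  0.33111307] toolx ang 75.15457084373895 z [-1.e-04 -5.e-04 -1.e+00] [0.26 1.34 0.29] [ 0.39  0.33 -0.55  1.83  0.2   1.03 -0.49] 0.08523176599696743
```

View pics/w3.png

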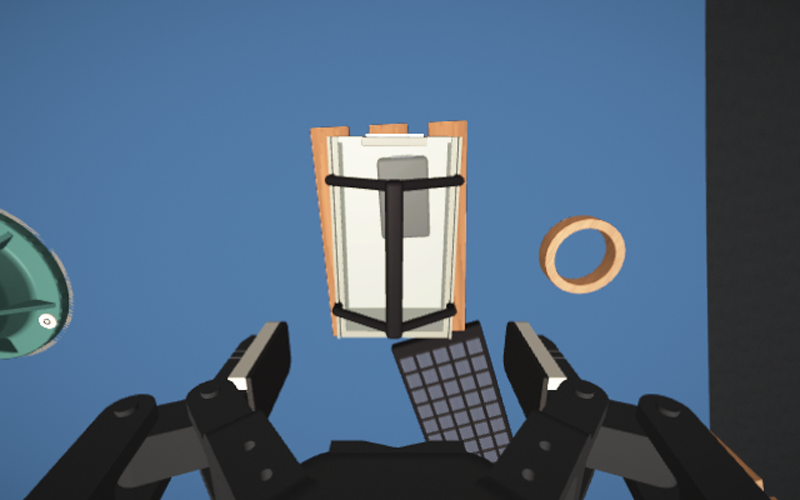

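View pics/w3c.png

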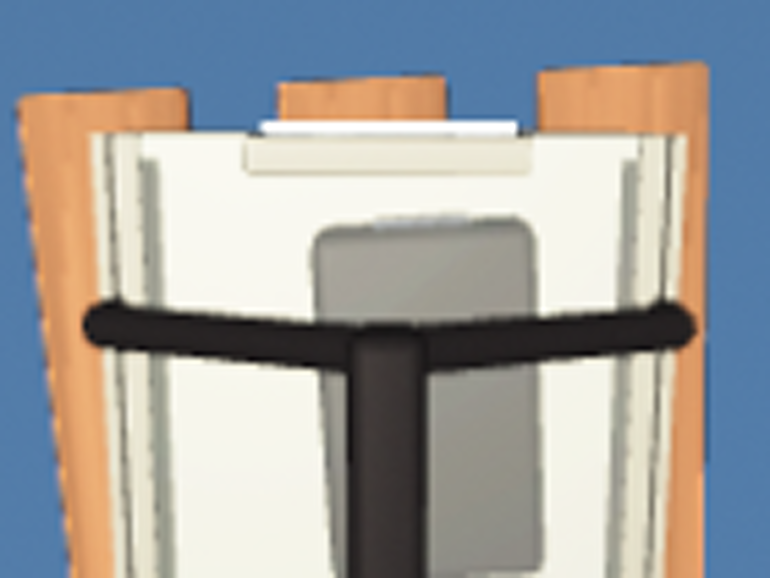

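View pics/w3d.png

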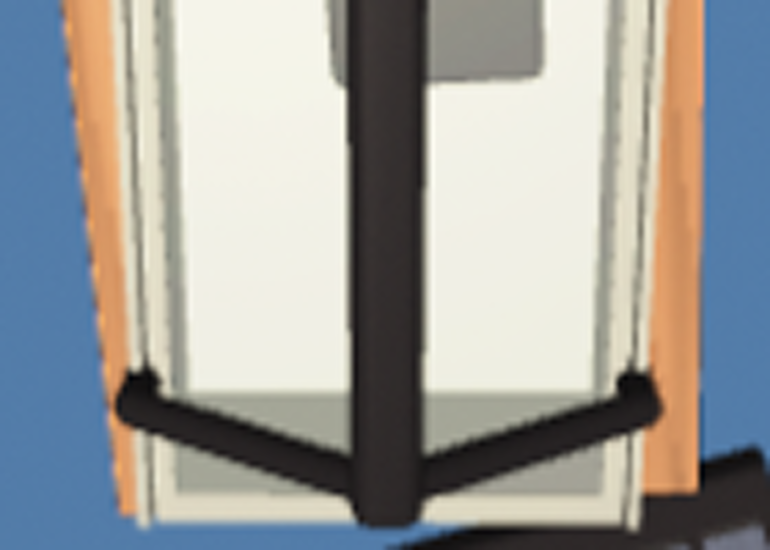

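The lid is flush with the case at both ends: the tab is at crop pixel (388,155) and the lid's end is level with the wall. I'll re-measure the bar and the adapter.

```bash
python3 - <<'E'
from h import *
import pickle
s,p,d,E=pickle.load(open("pics/w3.pkl","rb"))
a=lambda x,y:(245+x/5.5-.41,85+y/5.5-.41); b=lambda x,y:(245+x/5.5-.41,175+y/5.5-.41)
def sh(n,px,z):
    P=atz("wrist",px,E,z);D=d[int(round(px[1])),int(round(px[0]))];Q=depthpt("wrist",px,E,D)
    print(n,"plane",P.round(4),"depth",Q.round(4));return P
f=sh("bar+",a(388,345),.160);n=sh("bar-",b(388,505),.160);sh("mid",b(387,100),.16)
A=np.mean([atz("wrist",q,E,.063) for q in [a(315,228),a(533,222),b(541,76),b(337,80)]],0)
lips=[sh("lip",q,.098) for q in [a(92,134),a(685,134),b(145,527),b(633,527)]]
v=f-n;ang=np.degrees(np.arctan2(v[1],v[0]))
w=(lips[0]+lips[1]-lips[2]-lips[3]);print("ang",ang,np.degrees(np.arctan2(w[1],w[0])))
c=np.mean(lips,0);print("c",c,"barc",(f+n)/2,"ad",A)
yh=np.array([np.cos(np.radians(75.2)),np.sin(np.radians(75.2))]);xh=np.array([yh[1],-yh[0]])
print("adapter off",(A-c)[:2]@xh,(A-c)[:2]@yh,"bar off",((f+n)/2-c)[:2]@xh,((f+n)/2-c)[:2]@yh)
# two-view triangulation of bar ends, w1 vs w3
s1,_,_,E1=pickle.load(open("pics/w1.pkl","rb"))
print(c-[0.5607,-0.0604,.098])
g=c[:2]+yh*.0185;dl=g-s["position"][:2];print("grasp",g,"tool dx,dy",dl@yh,dl@xh)
E
```

```text
bar+ plane [0.5787 0.0068 0.16  ] depth [0.5787 0.0068 0.1601]
bar- plane [ 0.5424 -0.129   0.16  ] depth [ 0.5425 -0.1287  0.1607]
mid plane [ 0.5658 -0.0409  0.16  ] depth [ 0.5657 -0.0411  0.1595]
lip plane [0.5254 0.0596 0.098 ] depth [0.5124 0.0622 0.0245]
lip plane [0.6507 0.0264 0.098 ] depth [0.6621 0.0225 0.0249]
lip plane [ 0.4699 -0.1537  0.098 ] depth [ 0.4384 -0.2055  0.0008]
lip plane [ 0.5926 -0.1862  0.098 ] depth [ 0.5926 -0.1857  0.0988]
ang 75.03171383827109 75.0703166855984
c [ 0.55965119 -0.06347855  0.098     ] barc [ 0.56056489 -0.06113033  0.16      ] ad [ 0.58145329 -0.02273839  0.063     ]
adapter off 0.010671876950493377 0.044957791386279436 bar off 0.0002835407576703272 0.0025037148071067137
[-1.04880886e-03 -3.07855122e-03  4.16333634e-17]
grasp [ 0.56437694 -0.04559232] tool dx,dy -0.017017095881996985 -0.002287729739859077
```

Emit:
{"op": "carry_out", "data": {
  "targets": [
    [[-16, -2, 0, 0, 85], [0, 0, 40, 0, 85], [0, 0, 45, 0, 85], [0, 0, 45, 0, 85], [0, 0, 30, 0, 85], [0, 0, 20, 0, 85], [0, 0, 12, 0, 85], [0, 0, 9, 0, 85], [0, 0, 0, 0, 85]]
  ]
}}

```text
time: 10.0
position: [0.5653, -0.0429, 0.1291]
ee_rot: [-0.0, 0.791, 0.611, -0.0]
ft_force: [-0.6, -0.6, 0.1]
grip_width: 0.085
```

```bash
python3 look.py side7; python3 snap.py w4
```

```text
10.0 case-frame TCP x,y -0.0002267494454953843 0.017668655754250685 z 0.12905170687316242 F along y -0.7225581083654165 [-0.61103208 -0.5859542   0.14369438] 0.08498014454253712
10.05 [ 0.56579116 -0.04315219  0.12981153] toolx ang 75.35228277904976 z [ 5.e-04  2.e-04 -1.e+00] [ 0.44 -0.38  0.18] [ 0.31  0.57 -0.43  2.03  0.39  0.62 -0.64] 0.08477658178448118
```

View pics/side7.png

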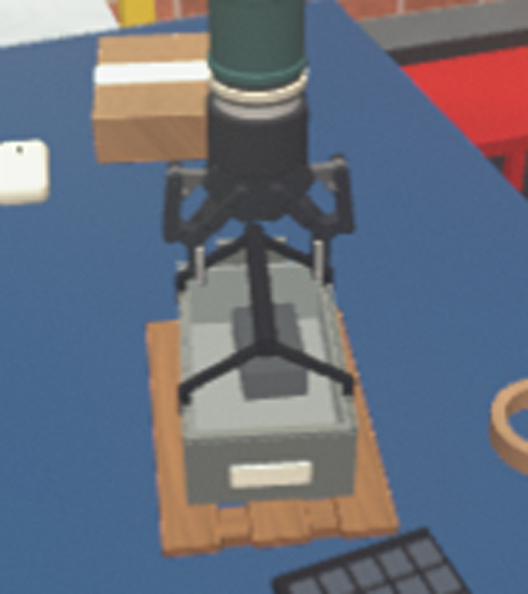

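View pics/w4.png

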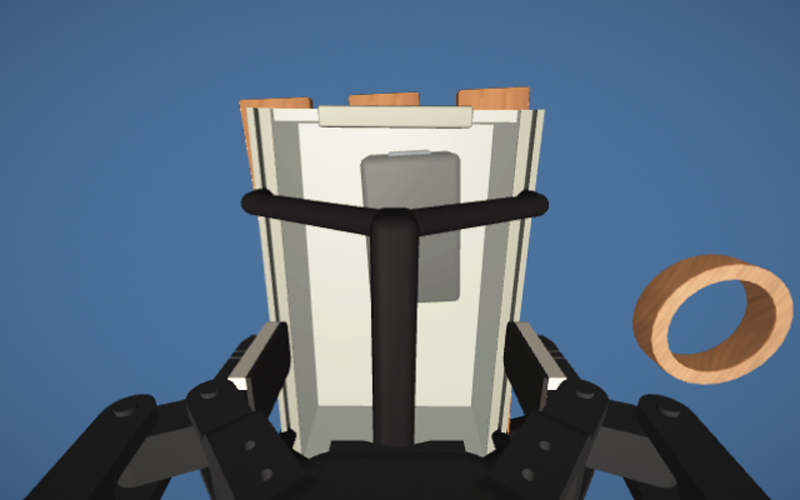

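The bar runs midway between the pads: bar at x≈394, pads' middle at x≈396. Closing.

Emit:
{"op": "carry_out", "data": {
  "targets": [
    [[0, 0, 0, 0, 40], [0, 0, 0, 0, 20], [0, 0, 0, 0, 5], [0, 0, 0, 0, 5], [0, 0, 0, 0, 5], [0, 0, 0, 0, 5], [0, 0, 0, 0, 5], [0, 0, 0, 0, 5]]
  ],
  "squeeze": 60
}}

```text
time: 10.9
position: [0.5646, -0.0439, 0.1296]
ee_rot: [-0.0, 0.792, 0.611, -0.001]
ft_force: [-4.1, -0.1, 3.9]
grip_width: 0.0155
```

```bash
python3 look.py side8;python3 snap.py w5
```

```text
10.9 case-frame TCP x,y -0.0006065646099681303 0.016439996461348003 z 0.12955112056249524 F along y -1.0928104409931825 [-4.05314965 -0.05961525  3.9174291 ] 0.015510850602795419
10.95 [ 0.56463011 -0.04394115  0.1295735 ] toolx ang 75.28529378241662 z [-1.2e-03 -3.0e-04 -1.0e+00] [-3.11  0.68  4.74] [ 0.31  0.57 -0.43  2.03  0.39  0.62 -0.64] 0.01506658130821858
```

View pics/w5.png

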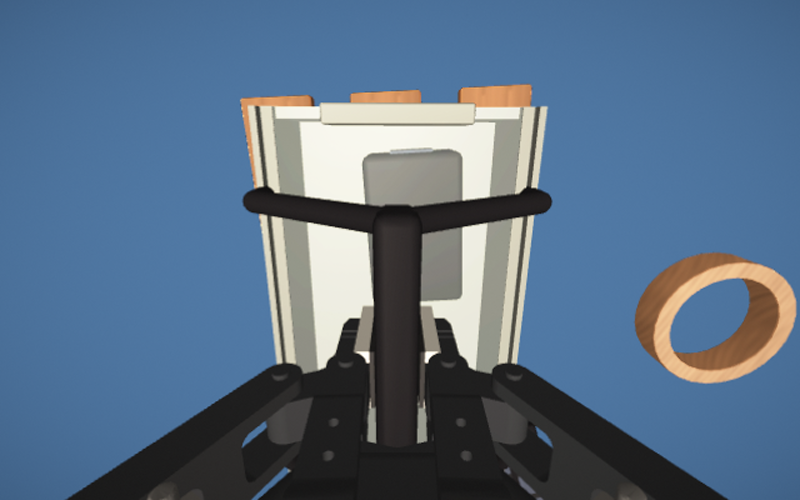

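The bar is held at 15.5 mm. I'll do a short test lift and check the balance.

Emit:
{"op": "carry_out", "data": {
  "targets": [
    [[0, 0, -2, 0, 5], [0, 0, -3, 0, 5], [0, 0, -5, 0, 5], [0, 0, -5, 0, 5], [0, 0, -3, 0, 5], [0, 0, -2, 0, 5], [0, 0, 0, 0, 5], [0, 0, 0, 0, 5]]
  ]
}}

```text
time: 11.8
position: [0.5652, -0.044, 0.1495]
ee_rot: [-0.0, 0.792, 0.611, -0.0]
ft_force: [0.1, 0.3, -8.2]
grip_width: 0.0151
```

```bash
python3 look.py side9;python3 snap.py w6; python3 - <<'E'
from h import *
s=monitor.get_state();T=toolT(s)
m=s["moment"];print("moment tool axes",T[:3,:3].T@m,"force tool",T[:3,:3].T@s["ft_force"])
E
```

```text
11.8 case-frame TCP x,y -4.7692961899722536e-05 0.01658515395053989 z 0.14948943109555426 F along y 0.2771016981795597 [ 0.05385329  0.27239095 -8.24753806] 0.01514016890046744
11.85 [ 0.56512123 -0.04395457  0.14941125] toolx ang 75.29473185309155 z [-3.e-04 -1.e-04 -1.e+00] [-0.35  0.34 -7.61] [ 0.32  0.54 -0.45  2.02  0.37  0.66 -0.62] 0.014969739861786485
moment tool axes [0.07366921 0.07722418 0.03568106] force tool [0.39653741 0.64746062 7.92915397]
```

View pics/w6.png

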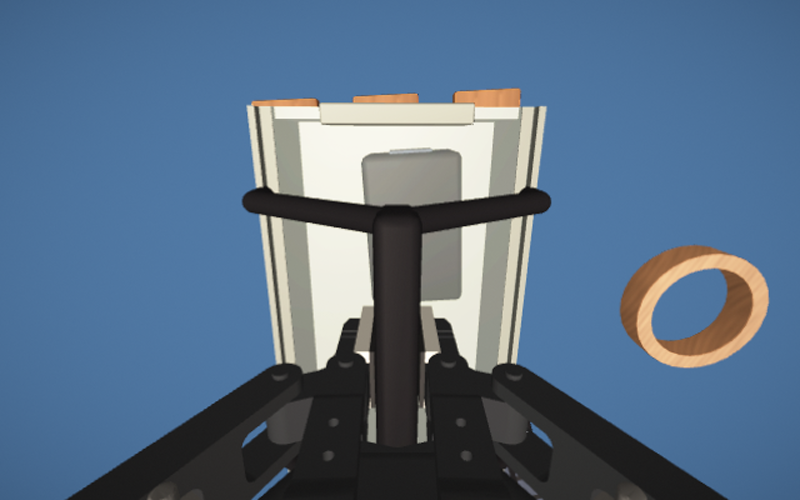

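View pics/side9.png

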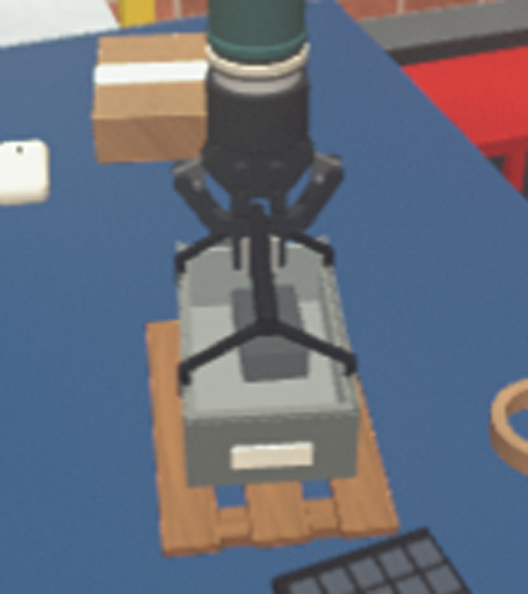

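The case is clear of the stand with 8 N held. Its place in the wrist picture hasn't changed, so it isn't tilting. I'll lift 100 mm more.

Emit:
{"op": "carry_out", "data": {
  "targets": [
    [[0, 0, -4, 0, 5], [0, 0, -8, 0, 5], [0, 0, -12, 0, 5], [0, 0, -14, 0, 5], [0, 0, -14, 0, 5], [0, 0, -14, 0, 5], [0, 0, -14, 0, 5], [0, 0, -10, 0, 5], [0, 0, -6, 0, 5], [0, 0, -4, 0, 5], [0, 0, -1, 0, 5], [0, 0, 0, 0, 5]]
  ]
}}

```text
time: 13.1
position: [0.565, -0.044, 0.2501]
ee_rot: [-0.0, 0.792, 0.611, -0.0]
ft_force: [0.0, -0.3, -8.0]
grip_width: 0.0152
```

Emit:
{"op": "carry_out", "data": {
  "targets": [
    [[0, 0, 0, 0, 5], [0, 0, 0, 0, 5], [0, 0, 0, 0, 5], [0, 0, 0, 0, 5]]
  ]
}}

```text
time: 13.5
position: [0.5652, -0.0439, 0.2503]
ee_rot: [-0.0, 0.792, 0.611, -0.0]
ft_force: [0.4, -0.7, -7.3]
grip_width: 0.0151
```

```bash
python3 look.py side10;python3 snap.py w7; python3 - <<'E'
from h import *
import pickle
s,p,d,E=pickle.load(open("pics/w7.pkl","rb"))
# lid/tab/lip heights via depth
for n,px in [("lipL",(258,120)),("lipR",(542,120)),("tab",(397,106)),("barfar",(397,225)),("barnear",(397,340)),("lipL2",(278,300)),("lipR2",(522,300))]:
    q=(px[0]/1.25,px[1]/1.25);D=d[int(q[1]),int(q[0])];print(n,depthpt("wrist",q,E,D).round(4))
E
```

```text
13.5 case-frame TCP x,y -7.454040556391377e-05 0.016631346636540725 z 0.25027327818519846 F along y -0.5313487601814131 [ 0.43572452 -0.66470087 -7.25914456] 0.015102191826929052
13.55 [ 0.56522918 -0.04390508  0.25035019] toolx ang 75.29645784469255 z [-3.e-04  1.e-04 -1.e+00] [ 0.87  0.34 -7.14] [ 0.39  0.41 -0.52  1.93  0.26  0.86 -0.53] 0.015004143753499012
lipL [0.5271 0.0528 0.2162]
lipR [0.6485 0.0209 0.2197]
tab [0.5883 0.0414 0.2395]
barfar [0.579  0.0058 0.2809]
barnear [ 0.5688 -0.0329  0.2817]
lipL2 [ 0.5044 -0.033   0.2151]
lipR2 [ 0.6272 -0.0636  0.2181]
```

View pics/side10.png

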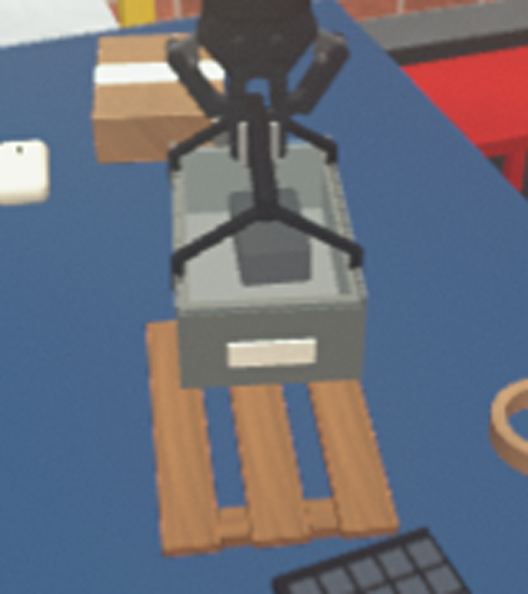

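View pics/w7.png

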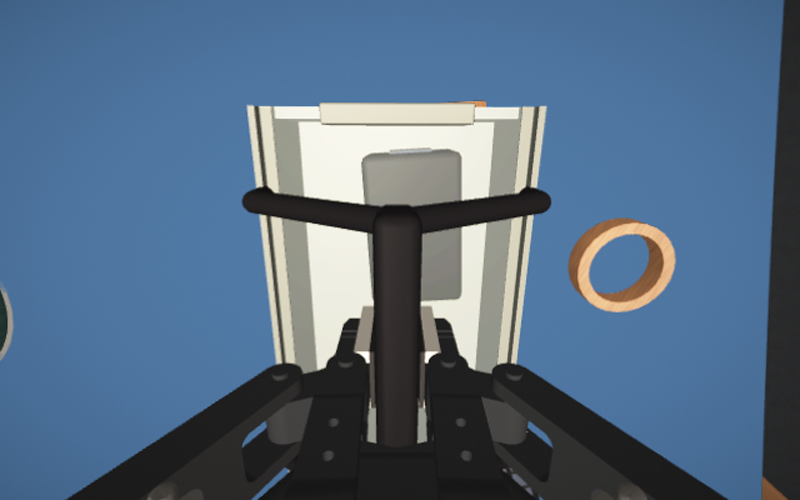

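The case hangs steady, about 120 mm up. Its place in the wrist frame is the same as when it stood on the stand, the lid is flush, and the adapter is inside.

```bash
python3 -c "
from h import *
print(manip.hand_in())"
```

```text
the job is handed in; nothing more can be done
None
```

I pushed the lid shut against its stop, gripped the bar at 60 N about 17–20 mm towards the adapter's end to balance the load, and lifted the case straight up. I handed the job in at about 13.6 s with the case still held above the stand.

- **Lid:** The pushing force rose from about 1 N to about 4 N at the stop, and the wrist camera then showed the lid flush at both ends. In the last few millimetres of pushing the case may have slid about 2–3 mm on the stand; that is close to what my measurements can resolve.
- **Lift:** The tool rose 121 mm, from z = 0.1296 to 0.2503 m. About 8 N hung from the gripper, and the finger opening stayed at 15 mm, so the bar did not slip.
- **Level:** The case, lid and adapter sit in the same place in the wrist picture as before the lift, and the bar is level along its length to about 1 mm. Depth readings on the left and right lips differed by about 3 mm. I put that down to noise or pixels landing on different edges, since the picture did not change.
- **Other objects:** The keyboard, mouse, tape roll and carton were not touched.

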